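# Set out the tumbler size series on the sample board

## Robot

A 6-joint arm with a two-finger parallel gripper is mounted at the origin on the work surface. World frame = base frame: x ahead of the robot, y to its left, z up, the work surface at z = 0. Lengths are in m, angles in degrees, forces in N, time in s.
With the tool pointing down it reaches from about 0.3 to 0.775 m from the base axis. Payload 14.6 kg.
Tool frame: the origin (TCP) lies on the centre line of the jaws, within the pads' length; the fingertips stand 19 mm ahead of it and the grasp point (between the pads) is the TCP; z points along the fingers, y is the line along which they close (so a half turn about z gives the same grasp; the last joint's range is limited). The gripper opens to 94 mm and grips with 3 to 60 N. Pads are 16 mm wide; open, the fingers measure 119 mm over their backs; the gripper's body (75 mm by 177 mm) begins 78 mm behind the grasp point.
Start: joints at [-77.326, 17.183, 87.147, -0, 75.671, -3.816], TCP at [0.156, -0.527, 0.224] pointing down, gripper open.
Joint ranges: [-173.82, 173.82], [-45.26, 126.66], [13.44, 144.39], [-59.66, 239.66], [0, 175.72], [-146.38, 146.38]. Speed limits (degrees/s): [127.2, 127.2, 147.25, 180, 180, 180].

## Interface

Orientations are given as [roll, pitch, yaw] about the fixed x, y, z axes, in that order (R = Rz(yaw) Ry(pitch) Rx(roll)).
In Python, from bench import ctrl gives the robot as it stands. The module is installed in compiled form; this text tells all that it offers.
- The arm moves only by the tool arm_command, never from a script. Its argument "commands" is one flat list of numbers, 6 for each row, row after row: the shift along the world's x, y, z in units of 30 cm (1.0 is 30 cm), then the turn, a rotation vector about the world's x, y, z in units of pi rad (1.0 is pi rad). In form: [dx, dy, dz, ax, ay, az, dx, dy, dz, ax, ay, az, ...]. A call has 1 to 10 rows; each row is the pose to reach, as a shift and turn from the pose commanded when the call began, turning the shorter way round; what a row does not reach only later rows make up. A row lasts 1/10 s, in which the tool goes at most 50 mm and 8.59 degrees, less where a joint would pass 70% of its speed; a pose out of reach is approached as far as the arm can. A call with a number of a shift or a turn outside -1 to 1 is refused whole. A call with a gripper value outside its range is refused whole. "hand" is the gripper command: -1 is fully open, 1 is shut, values between are in proportion, set as the call begins (left out, the last holds). The fingers move at their own pace and stop on an object; "force" is the grip in N (left out, the last holds). Time passes only in rows, so rows that repeat a pose let the fingers close. It gives the time, the measured TCP pose, the force, the opening and the grip force at its end, in the units of the state.
- ctrl.get_obs(): the state, without advancing time (a new reading comes with each control period).
- ctrl.capture(name): name is "scene" or "top" or "wrist"; returns a dict with "pixels" (384x512x3 uint8, blue, green, red), "vertical_fov" (degrees; the focal length in pixels is half the picture's height over the tangent of half this angle, whatever the lens; pixels are square), "cx", "cy" (the principal point, pixels), "extrinsics" (4x4, takes a point from camera to world coordinates). Camera axes: x right, y up, looking along -z (the intrinsics and any distortion apply to the point x, -y, -z); pixel columns grow to the right and rows downward; lengths in m; the calibration is good to about 2 mm. The wrist camera is an equidistant fisheye: a pixel r from the principal point sees the ray r / f radians off the axis. A picture is of the moment at which its call begins. There is no depth.
- ctrl.job_done(): hands the job in; it is judged then, once.
Trained networks look in a picture, given as the dict that the camera call returned (one of the last four; its "shot" number tells which), for a name from the list of things; names that differ only in an ending like _2 or _b are one class to them, and where a whole thing is asked for, a point or a joint stands for the part that bears it (a point fixed in the world has none). Each returns a list of dicts, best first, with "score" (0 to 1); they miss things now and then, are a little off and sometimes report something else, mostly with a low value. They report only what shows in the picture. A call takes as long as a camera call. They do not tell look-alikes from the thing itself.
- ctrl.spot_in(thing, picture): "position" ([x, y, z] in m, in world coordinates, good to about 4 mm: the middle of the surface that is visible of it).
- ctrl.silhouettes(thing, picture): "pixels" (384x512 bool, what is visible of it).
The state is a dict: "time": time; "qpos": joint angles; "dq": joint speeds; "joint_efforts": joint torques, N m; "tcp_pos": TCP position; "eef_rot": TCP orientation; "wrist_force": force on the tool from outside, world axes, zero at the start; "torque": the same for the moment, N m; "finger_gap": opening from 0.0 (shut) to 1.0 (fully open); "gripper_force": force on a finger pad.
Only numpy, scipy, OpenCV 4.12 (cv2) and the standard library are available. Lean on these libraries where they do the work, as an engineer would, in place of code of your own. Each camera call takes 0.05 s, during which the arm holds its last target. There are 200 camera calls.

## Task

Set the four amber tumblers out on the sample board in order of size, one standing upright in the middle of each cork pad: the smallest on the pad beside the dark wooden block, then ever larger, ending with the largest at the far end by the metal can. They are glass, so set each one down without dropping it or knocking any over, and leave the green vase alone.

Things in the scene. Friction and masses are not known exactly. Their poses are not given: they have to be found in the camera images.
- tumbler_a: the smallest of four plain amber-glass tumblers: straight round open cup, outer diameter 42 mm, height 60 mm, wall 3 mm, base 10 mm thick, about 90 g; stands mouth up on the bench. Origin at the centre of its underside, z up along its axis.
- tumbler_b: the second smallest of four plain amber-glass tumblers: straight round open cup, outer diameter 50 mm, height 75 mm, wall 3 mm, base 10 mm thick, about 140 g; stands mouth up on the bench. Origin at the centre of its underside, z up along its axis.
- tumbler_c: the second largest of four plain amber-glass tumblers: straight round open cup, outer diameter 58 mm, height 90 mm, wall 3 mm, base 10 mm thick, about 200 g; stands mouth up on the bench. Origin at the centre of its underside, z up along its axis.
- tumbler_d: the largest of four plain amber-glass tumblers: straight round open cup, outer diameter 66 mm, height 105 mm, wall 3 mm, base 10 mm thick, about 280 g; stands mouth up on the bench. Origin at the centre of its underside, z up along its axis.
- pad_1: round flat cork pad, 80 mm across and 4 mm thick, fixed on the wooden sample board (board 110 x 480 mm, 18 mm thick, fixed to the bench); an end pad of the row. The four pads lie in one row along the board, in the order 1-2-3-4, about 92 mm apart. Origin at the centre of its underside (18 mm above the bench; the pad's top is 22 mm above the bench); y points along the row towards pad_4, x across the board.
- pad_2: round flat cork pad, 80 mm across and 4 mm thick, fixed on the wooden sample board (board 110 x 480 mm, 18 mm thick, fixed to the bench); between pad_1 and pad_3. The four pads lie in one row along the board, in the order 1-2-3-4, about 92 mm apart. Origin at the centre of its underside (18 mm above the bench; the pad's top is 22 mm above the bench); y points along the row towards pad_4, x across the board.
- pad_3: round flat cork pad, 80 mm across and 4 mm thick, fixed on the wooden sample board (board 110 x 480 mm, 18 mm thick, fixed to the bench); between pad_2 and pad_4. The four pads lie in one row along the board, in the order 1-2-3-4, about 92 mm apart. Origin at the centre of its underside (18 mm above the bench; the pad's top is 22 mm above the bench); y points along the row towards pad_4, x across the board.
- pad_4: round flat cork pad, 80 mm across and 4 mm thick, fixed on the wooden sample board (board 110 x 480 mm, 18 mm thick, fixed to the bench); the other end pad. The four pads lie in one row along the board, in the order 1-2-3-4, about 92 mm apart. Origin at the centre of its underside (18 mm above the bench; the pad's top is 22 mm above the bench); y points along the row towards pad_4, x across the board.
- block: dark wooden block fixed upright on the sample board at one end of the row, 85 mm across the board, 30 mm along it, 50 mm high; it marks where the row starts and may be at either end (beside pad_1 or beside pad_4, its centre about 75 mm from that pad's; a fixed metal can, 44 mm across and 70 mm high, stands at the opposite end). Origin at the centre of its underside, 18 mm above the bench.
- vase: bystander: a finished green-glass bud vase with a narrow neck, up to 72 mm across, 145 mm high, standing on the bench off to the right of the tumblers. Origin at the centre of its underside. It is to be left alone.
There are look-alikes about, which are no part of the job. Leave any blue or red look-alike of the tumbler_b alone.

How it is judged (in metres and radians):
At the end, for the whole second after the job is handed in: Counting from the pad beside the block, tumblers a, b, c, d stand one on each pad in that order, each centred within 12 mm of its pad's centre, resting on the pad (underside within 3 mm of its top), upright within 4.5 degrees, at rest and released (((horizontal distance between block and pad_1 below 0.15 m and horizontal distance between tumbler_a and pad_1 below 0.012 m and z of tumbler_a in the frame of pad_1 between 0.001 and 0.007 m and horizontal distance between tumbler_b and pad_2 below 0.012 m and z of tumbler_b in the frame of pad_2 between 0.001 and 0.007 m and horizontal distance between tumbler_c and pad_3 below 0.012 m and z of tumbler_c in the frame of pad_3 between 0.001 and 0.007 m and horizontal distance between tumbler_d and pad_4 below 0.012 m and z of tumbler_d in the frame of pad_4 between 0.001 and 0.007 m) or (horizontal distance between block and pad_4 below 0.15 m and horizontal distance between tumbler_a and pad_4 below 0.012 m and z of tumbler_a in the frame of pad_4 between 0.001 and 0.007 m and horizontal distance between tumbler_b and pad_3 below 0.012 m and z of tumbler_b in the frame of pad_3 between 0.001 and 0.007 m and horizontal distance between tumbler_c and pad_2 below 0.012 m and z of tumbler_c in the frame of pad_2 between 0.001 and 0.007 m and horizontal distance between tumbler_d and pad_1 below 0.012 m and z of tumbler_d in the frame of pad_1 between 0.001 and 0.007 m)) and angle between each of tumbler_a, tumbler_b, tumbler_c, tumbler_d's own z axis and vertical below 0.08 rad and linear speed of each of tumbler_a, tumbler_b, tumbler_c, tumbler_d below 0.02 m/s and contact force between each of tumbler_a, tumbler_b, tumbler_c, tumbler_d and the fingers below 0.1 N); the robot touches nothing.
It fails at once if the vase is pushed more than 20 mm or tipped (distance of vase from where it was at the start of the episode above 0.02 m or angle between vase's own z axis and vertical above 0.25 rad).
It fails at once if a tumbler is dropped (moves faster than 0.5 m/s while not in the fingers: a fall of more than about 13 mm) ((linear speed of tumbler_a above 0.5 m/s and contact force between tumbler_a and the fingers below 0.05 N) or (linear speed of tumbler_b above 0.5 m/s and contact force between tumbler_b and the fingers below 0.05 N) or (linear speed of tumbler_c above 0.5 m/s and contact force between tumbler_c and the fingers below 0.05 N) or (linear speed of tumbler_d above 0.5 m/s and contact force between tumbler_d and the fingers below 0.05 N)).
It fails at once if a tumbler is knocked over (tips past 50 degrees) (angle between any of tumbler_a, tumbler_b, tumbler_c, tumbler_d's own z axis and vertical above 0.87 rad).
It also fails if it takes over 99 s, if anything falls off the work surface, if the arm or the gripper's body presses on something with over 40 N, if the wrist force passes 120 N, or if a joint passes its speed limit or range.

## Working session

There is one attempt and no reset: what is moved stays moved. The work goes in short steps, Python scripts to look and compute and a tool call to move; the robot and the scene stay as the last step left them, time stands still between calls to the robot, and variables do not carry over. Pictures are saved under pics/ and viewed, at most 14 in all, crops included, and the job is handed in when it is done.

Besides the shell and the picture viewer there is one more tool, called after ">>>" as a command line: name --argument value ..., lists and objects as JSON in quotes. arm_command: Moves the arm, as the interface text tells. Its arguments: {"type":"object","properties":{"commands":{"type":"array"},"hand":{"type":"number"},"force":{"type":"number"}},"required":["commands"]}

```bash
mkdir -p pics
python3 - <<'E'
from bench import ctrl
import cv2, numpy as np
o=ctrl.get_obs(); print({k:np.round(v,3) for k,v in o.items()})
for n in ("scene","top"):
    p=ctrl.capture(n); cv2.imwrite(f"pics/{n}0.png",p["pixels"]); print(n,p["vertical_fov"],p["cx"],p["cy"],np.round(p["extrinsics"],3).tolist())
    for t in ("tumbler_a","pad_1","block","vase"):
        for d in ctrl.spot_in(t,p): print(t,np.round(d["position"],3),round(d["score"],2))
E
```

```text
{'time': np.float64(0.0), 'qpos': array([-77.328,  17.217,  87.181,   0.   ,  75.669,  -3.814]), 'dq': array([ 0.075,  0.008, -0.043, -0.012,  0.006,  0.08 ]), 'joint_efforts': array([-2.0000e-03, -5.3180e+01, -3.5274e+01,  7.1000e-02,  2.4000e-02,
       -0.0000e+00]), 'tcp_pos': array([ 0.156, -0.527,  0.224]), 'eef_rot': array([-1.79932e+02, -5.00000e-03,  1.64870e+01]), 'wrist_force': array([ 0.794,  0.326, -0.075]), 'torque': array([-0.016, -0.02 , -0.018]), 'gripper_force': np.float64(0.0), 'finger_gap': np.float64(0.999)}
scene 52.386070847819724 248.89489124510447 201.60219053979603 [[-0.327, -0.767, 0.552, 1.079], [0.945, -0.263, 0.195, 0.15], [-0.004, 0.585, 0.811, 0.926], [0.0, 0.0, 0.0, 1.0]]
tumbler_a [0.345 0.14  0.054] 0.96
tumbler_a [0.352 0.054 0.058] 0.93
tumbler_a [0.331 0.273 0.05 ] 0.89
tumbler_a [0.449 0.243 0.049] 0.85
tumbler_a [0.463 0.082 0.056] 0.79
tumbler_a [ 0.469 -0.108  0.066] 0.63
tumbler_a [0.505 0.339 0.052] 0.59
tumbler_a [ 0.428 -0.258  0.044] 0.54
tumbler_a [ 0.649 -0.096  0.02 ] 0.25
pad_1 [0.635 0.088 0.019] 0.91
pad_1 [0.632 0.185 0.02 ] 0.76

[... 181 characters left out ...]
879275 257.12550837607176 190.57117133319434 [[0.026, 0.998, -0.053, 0.421], [-1.0, 0.027, 0.01, -0.06], [0.011, 0.053, 0.999, 1.03], [0.0, 0.0, 0.0, 1.0]]
tumbler_a [0.332 0.138 0.033] 0.83
tumbler_a [0.34  0.054 0.016] 0.8
tumbler_a [ 0.446 -0.109  0.005] 0.77
tumbler_a [ 0.464 -0.389  0.081] 0.69
tumbler_a [0.497 0.348 0.042] 0.64
tumbler_a [ 0.422 -0.266  0.021] 0.63
tumbler_a [0.431 0.248 0.043] 0.58
tumbler_a [0.443 0.083 0.017] 0.56
pad_1 [0.629 0.183 0.017] 0.85
pad_1 [ 0.645 -0.091  0.023] 0.79
pad_1 [0.632 0.087 0.022] 0.59
pad_1 [ 0.636 -0.003  0.026] 0.58
block [0.622 0.248 0.07 ] 0.9
block [0.628 0.184 0.019] 0.22
vase [ 0.463 -0.391  0.081] 0.64
vase [ 0.646 -0.09   0.027] 0.45
```

View pics/scene0.png

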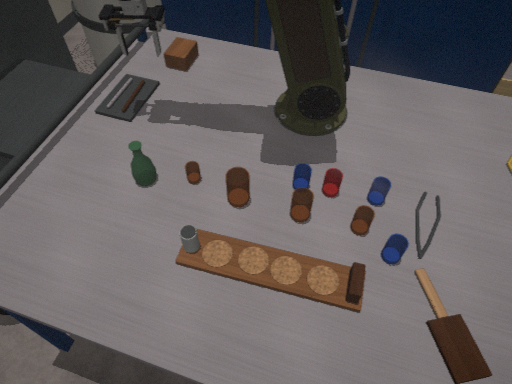

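View pics/top0.png

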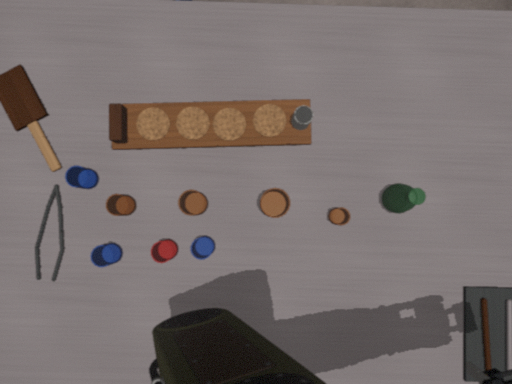

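The scene view shows the amber tumblers at about (193,172) for a, (238,187) for d, (301,205) for c and (362,220) for b. Blue and red look-alikes stand around them, with the block at the right end of the board (356,283) and the can at the left end (190,238). The top view agrees: a (338,216), d (273,204), c (195,203), b (122,205), block on the left at (117,123). So a goes on the pad at y≈0.185, then b, c and d follow towards −y. Next I fit exact poses from the silhouettes.

```bash
cat > h.py <<'E'
from bench import ctrl
import cv2, numpy as np
from scipy.optimize import minimize
T={'a':(.021,.060),'b':(.025,.075),'c':(.029,.090),'d':(.033,.105),'pad':(.04,.004)}
def proj(p,X):
    E=p["extrinsics"]; c=(X-E[:3,3])@E[:3,:3]; f=192/np.tan(np.radians(p["vertical_fov"]/2))
    return np.c_[p["cx"]-f*c[:,0]/c[:,2], p["cy"]+f*c[:,1]/c[:,2]]
t=np.linspace(0,2*np.pi,60)
def hull(p,x,y,r,h,z0):
    X=np.vstack([np.c_[x+r*np.cos(t),y+r*np.sin(t),0*t+z] for z in (z0,z0+h)])
    m=np.zeros((384*4,512*4),np.uint8)
    cv2.fillConvexPoly(m,np.round(cv2.convexHull(proj(p,X).astype(np.float32))*4+1.5).astype(np.int32),1)
    return cv2.resize(m.astype(np.float32),(512,384),interpolation=cv2.INTER_AREA)
def fit(p,masks,guess,k,z0):
    r,h=T[k]; m=max(masks,key=lambda s:(s*hull(p,*guess,r,h,z0)).sum()/max(s.sum(),1)**.5).astype(np.float32)
    f=lambda q:np.abs(hull(p,q[0],q[1],r,h,z0)-m).sum()/m.sum()
    s=minimize(f,guess,method='Nelder-Mead',options=dict(initial_simplex=np.array(guess)+[[0,0],[.012,0],[0,.012]],xatol=2e-4))
    return np.round(s.x,4),round(s.fun,3)
def measure(cams,things):
    for n in cams:
        p=ctrl.capture(n)
        mt=[d["pixels"] for d in ctrl.silhouettes("tumbler_a",p)]; mp=[d["pixels"] for d in ctrl.silhouettes("pad_1",p)]
        for k,g,z0 in things: print(n,k,*fit(p,mp if k=='pad' else mt,g,k,z0))
E
python3 - <<'E'
from h import *
measure(("scene","top"),[('a',(.425,-.262),0),('b',(.44,.245),0),('c',(.453,.083),0),('d',(.455,-.108),0)]+[('pad',g,.018) for g in((.63,.185),(.633,.087),(.635,-.003),(.646,-.093))])
E
```

```text
scene a [ 0.4205 -0.2612] 0.064
scene b [0.4321 0.2446] 0.069
scene c [0.4421 0.0762] 0.045
scene d [ 0.4463 -0.1082] 0.047
scene pad [0.6279 0.1839] 0.047
scene pad [-1.0262  0.368 ] 1.0
scene pad [0.6329 0.0018] 0.06
scene pad [ 0.6436 -0.0939] 0.085
top a [ 0.4199 -0.2634] 0.069
top b [0.4325 0.2426] 0.123
top c [0.4406 0.0747] 0.061
top d [ 0.4324 -0.0922] 2.166
top pad [0.6293 0.1827] 0.058
top pad [0.6323 0.0882] 0.036
top pad [0.6321 0.0012] 0.053
top pad [ 0.6445 -0.0956] 0.047
```

>>> arm_command --commands '[0.88,0.883,0,0,0,0.4084,0.88,0.883,0,0,0,0.4084,0.88,0.883,0,0,0,0.4084,0.88,0.883,0,0,0,0.4084,0.88,0.883,0,0,0,0.4084,0.88,0.883,0,0,0,0.4084,0.88,0.883,0,0,0,0.4084,0.88,0.883,0,0,0,0.4084,0.88,0.883,0,0,0,0.4084,0.88,0.883,0,0,0,0.4084]' --hand -1 --force 25

```text
time: 1.8
tcp_pos: [0.4205, -0.2619, 0.2244]
eef_rot: [-180.0, 0.0, 90.2]
wrist_force: [-0.3, -0.1, -0.5]
finger_gap: 0.999
gripper_force: 0.0
```

>>> arm_command --commands '[0,0,-0.12,0,0,0,0,0,-0.24,0,0,0,0,0,-0.36,0,0,0,0,0,-0.46,0,0,0,0,0,-0.55,0,0,0,0,0,-0.6,0,0,0,0,0,-0.631,0,0,0,0,0,-0.631,0,0,0,0,0,-0.631,0,0,0]'

```text
time: 2.7
tcp_pos: [0.4203, -0.2629, 0.0359]
eef_rot: [180.0, 0.0, 89.9]
wrist_force: [-0.8, -0.1, 0.1]
finger_gap: 1.004
gripper_force: 0.0
```

>>> arm_command --commands '[0,0,0,0,0,0,0,0,0,0,0,0,0,0,0,0,0,0,0,0,0,0,0,0,0,0,0,0,0,0,0,0,0,0,0,0,0,0,0,0,0,0,0,0,0,0,0,0]' --hand 1

```text
time: 3.5
tcp_pos: [0.4201, -0.2625, 0.0351]
eef_rot: [180.0, -0.0, 90.0]
wrist_force: [-0.0, 0.1, -0.0]
finger_gap: 0.443
gripper_force: 25.0
```

>>> arm_command --commands '[0,0,0.08,0,0,0,0,0,0.2,0,0,0,0,0,0.35,0,0,0,0,0,0.5,0,0,0,0.05,0.1,0.617,0,0,0,0.1,0.22,0.617,0,0,0,0.16,0.36,0.617,0,0,0,0.22,0.5,0.617,0,0,0,0.29,0.64,0.617,0,0,0,0.36,0.78,0.617,0,0,0]'

```text
time: 4.5
tcp_pos: [0.5285, -0.0266, 0.2203]
eef_rot: [180.0, 0.0, 90.0]
wrist_force: [0.9, -1.2, -1.6]
finger_gap: 0.442
gripper_force: 25.0
```

>>> arm_command --commands '[0.07,0.14,0,0,0,0,0.14,0.28,0,0,0,0,0.2,0.42,0,0,0,0,0.27,0.56,0,0,0,0,0.31,0.65,0,0,0,0,0.334,0.705,-0.05,0,0,0,0.334,0.705,-0.17,0,0,0,0.334,0.705,-0.3,0,0,0,0.334,0.705,-0.4,0,0,0,0.334,0.705,-0.4,0,0,0]'

```text
time: 5.5
tcp_pos: [0.6262, 0.1826, 0.0955]
eef_rot: [-179.6, 0.1, 90.0]
wrist_force: [0.1, -0.4, -1.6]
finger_gap: 0.44
gripper_force: 25.0
```

>>> arm_command --commands '[0,0,0,0,0,0,0,0,0,0,0,0]'

```text
time: 5.7
tcp_pos: [0.6292, 0.1832, 0.1026]
eef_rot: [179.8, -0.0, 90.0]
wrist_force: [0.0, 0.8, -0.2]
finger_gap: 0.438
gripper_force: 25.0
```

>>> arm_command --commands '[0,0,-0.04,0,0,0,0,0,-0.08,0,0,0,0,0,-0.11,0,0,0,0,0,-0.125,0,0,0,0,0,-0.135,0,0,0,0,0,-0.135,0,0,0,0,0,-0.135,0,0,0,0,0,-0.135,0,0,0]'

```text
time: 6.5
tcp_pos: [0.6285, 0.1831, 0.0602]
eef_rot: [180.0, -0.0, 90.0]
wrist_force: [0.2, -0.3, -0.2]
finger_gap: 0.442
gripper_force: 25.0
```

Continue down gently until contact shows in the wrist force.

>>> arm_command --commands '[0,0,-0.004,0,0,0,0,0,-0.007,0,0,0,0,0,-0.007,0,0,0,0,0,-0.007,0,0,0]'

```text
time: 6.9
tcp_pos: [0.6283, 0.183, 0.0577]
eef_rot: [180.0, 0.0, 90.0]
wrist_force: [0.1, -0.3, -1.2]
finger_gap: 0.442
gripper_force: 25.0
```

>>> arm_command --commands '[0,0,-0.002,0,0,0,0,0,-0.003,0,0,0,0,0,-0.003,0,0,0]'

```text
time: 7.2
tcp_pos: [0.6284, 0.1831, 0.0572]
eef_rot: [180.0, -0.0, 90.0]
wrist_force: [-3.5, -0.5, 5.2]
finger_gap: 0.438
gripper_force: 25.0
```

Contact (+5 N). Open, then rise.

>>> arm_command --commands '[0,0,0,0,0,0,0,0,0,0,0,0,0,0,0,0,0,0,0,0,0,0,0,0,0,0,0,0,0,0]' --hand -1

```text
time: 7.7
tcp_pos: [0.6283, 0.183, 0.0566]
eef_rot: [-180.0, -0.0, 90.0]
wrist_force: [-0.6, -0.2, -0.2]
finger_gap: 0.828
gripper_force: 0.0
```

>>> arm_command --commands '[0,0,0.05,0,0,0,0,0,0.15,0,0,0,0,0,0.3,0,0,0,0,0,0.45,0,0,0,0,0,0.543,0,0,0,0,0,0.543,0,0,0]'

```text
time: 8.3
tcp_pos: [0.6295, 0.1833, 0.2259]
eef_rot: [179.5, -0.1, 90.0]
wrist_force: [0.4, 0.2, 0.4]
finger_gap: 1.0
gripper_force: 0.0
```

>>> arm_command --commands '[-0.15,0.046,0,0,0,0,-0.3,0.092,0,0,0,0,-0.45,0.14,0,0,0,0,-0.58,0.18,0,0,0,0,-0.654,0.201,-0.03,0,0,0,-0.654,0.201,-0.1,0,0,0,-0.654,0.201,-0.2,0,0,0,-0.654,0.201,-0.3,0,0,0,-0.654,0.201,-0.3,0,0,0,-0.654,0.201,-0.3,0,0,0]'

```text
time: 9.3
tcp_pos: [0.4322, 0.2433, 0.1304]
eef_rot: [-180.0, 0.0, 90.0]
wrist_force: [-0.5, 0.9, 0.2]
finger_gap: 1.003
gripper_force: 0.0
```

>>> arm_command --commands '[0,0,-0.08,0,0,0,0,0,-0.16,0,0,0,0,0,-0.23,0,0,0,0,0,-0.282,0,0,0,0,0,-0.282,0,0,0,0,0,-0.282,0,0,0]'

```text
time: 9.9
tcp_pos: [0.4329, 0.2437, 0.0466]
eef_rot: [179.9, -0.0, 90.0]
wrist_force: [0.6, 0.6, 0.9]
finger_gap: 1.002
gripper_force: 0.0
```

>>> arm_command --commands '[0,0,0,0,0,0,0,0,0,0,0,0,0,0,0,0,0,0,0,0,0,0,0,0,0,0,0,0,0,0,0,0,0,0,0,0,0,0,0,0,0,0,0,0,0,0,0,0]' --hand 1

```text
time: 10.7
tcp_pos: [0.4321, 0.2433, 0.0451]
eef_rot: [180.0, 0.0, 90.0]
wrist_force: [-0.7, -0.6, 1.2]
finger_gap: 0.541
gripper_force: 25.0
```

>>> arm_command --commands '[0,0,0.08,0,0,0,0,0,0.2,0,0,0,0,0,0.35,0,0,0,0,0,0.48,0,0,0,0.06,-0.05,0.55,0,0,0,0.18,-0.14,0.55,0,0,0,0.3,-0.23,0.55,0,0,0,0.42,-0.325,0.55,0,0,0,0.54,-0.42,0.55,0,0,0,0.62,-0.48,0.55,0,0,0]'

```text
time: 11.7
tcp_pos: [0.6197, 0.0971, 0.2093]
eef_rot: [-180.0, 0.0, 89.9]
wrist_force: [0.2, 0.4, -0.7]
finger_gap: 0.538
gripper_force: 25.0
```

>>> arm_command --commands '[0.047,-0.038,0,0,0,0,0.047,-0.038,-0.05,0,0,0,0.047,-0.038,-0.15,0,0,0,0.047,-0.038,-0.25,0,0,0,0.047,-0.038,-0.35,0,0,0,0.047,-0.038,-0.42,0,0,0,0.047,-0.038,-0.45,0,0,0,0.047,-0.038,-0.465,0,0,0,0.047,-0.038,-0.465,0,0,0,0.047,-0.038,-0.465,0,0,0]'

```text
time: 12.7
tcp_pos: [0.6326, 0.0881, 0.0716]
eef_rot: [179.9, -0.0, 90.0]
wrist_force: [0.0, 0.2, -0.4]
finger_gap: 0.537
gripper_force: 25.0
```

>>> arm_command --commands '[0,0,-0.004,0,0,0,0,0,-0.008,0,0,0,0,0,-0.011,0,0,0,0,0,-0.013,0,0,0,0,0,-0.013,0,0,0,0,0,-0.013,0,0,0]'

```text
time: 13.3
tcp_pos: [0.6323, 0.0879, 0.0671]
eef_rot: [180.0, -0.0, 90.0]
wrist_force: [-3.9, 0.1, 5.7]
finger_gap: 0.541
gripper_force: 25.0
```

>>> arm_command --commands '[0,0,0,0,0,0,0,0,0,0,0,0,0,0,0,0,0,0,0,0,0,0,0,0,0,0,0,0,0,0]' --hand -1

```text
time: 13.8
tcp_pos: [0.6322, 0.0879, 0.0666]
eef_rot: [-180.0, 0.0, 90.0]
wrist_force: [-0.1, 1.0, -0.1]
finger_gap: 0.921
gripper_force: 0.0
```

>>> arm_command --commands '[0,0,0.05,0,0,0,0,0,0.15,0,0,0,0,0,0.3,0,0,0,0,0,0.45,0,0,0,0,0,0.512,0,0,0,0,0,0.512,0,0,0]'

```text
time: 14.4
tcp_pos: [0.6331, 0.088, 0.2248]
eef_rot: [179.6, -0.0, 90.0]
wrist_force: [-0.8, -0.1, -0.3]
finger_gap: 1.001
gripper_force: 0.0
```

Run:
```python
from h import *
measure(("scene","top"),[('a',(.6286,.1833),.022),('b',(.6323,.088),.022),('c',(.4415,.0755),0),('d',(.4463,-.108),0)]+[('pad',g,.018) for g in((.6325,.0015),(.644,-.0947))])
```

```text
scene a [0.6288 0.1832] 0.064
scene b [0.632  0.0888] 0.274
scene c [0.4393 0.0748] 9.357
scene d [ 0.447  -0.1087] 0.055
scene pad [0.6342 0.0027] 0.037
scene pad [ 0.644  -0.0947] 0.097
top a [ 0.4532 -0.1192] 0.568
top b [0.6289 0.0679] 1.754
top c [0.4424 0.04  ] 2.612
top d [ 0.4451 -0.11  ] 0.07
top pad [0.6321 0.    ] 0.106
top pad [ 0.6457 -0.095 ] 0.082
```

>>> arm_command --commands '[-0.15,-0.01,0,0,0,0,-0.3,-0.02,0,0,0,0,-0.45,-0.03,0,0,0,0,-0.58,-0.04,0,0,0,0,-0.637,-0.042,-0.03,0,0,0,-0.637,-0.042,-0.1,0,0,0,-0.637,-0.042,-0.2,0,0,0,-0.637,-0.042,-0.28,0,0,0,-0.637,-0.042,-0.28,0,0,0,-0.637,-0.042,-0.28,0,0,0]'

```text
time: 15.7
tcp_pos: [0.4411, 0.0753, 0.1365]
eef_rot: [-180.0, 0.0, 90.0]
wrist_force: [0.9, 0.8, 1.4]
finger_gap: 1.0
gripper_force: 0.0
```

>>> arm_command --commands '[0,0,-0.08,0,0,0,0,0,-0.15,0,0,0,0,0,-0.22,0,0,0,0,0,-0.27,0,0,0,0,0,-0.27,0,0,0,0,0,-0.27,0,0,0]'

```text
time: 16.3
tcp_pos: [0.4418, 0.0754, 0.0565]
eef_rot: [179.9, -0.0, 90.0]
wrist_force: [-0.2, -0.5, 1.0]
finger_gap: 1.0
gripper_force: 0.0
```

>>> arm_command --commands '[0,0,0,0,0,0,0,0,0,0,0,0,0,0,0,0,0,0,0,0,0,0,0,0,0,0,0,0,0,0,0,0,0,0,0,0,0,0,0,0,0,0,0,0,0,0,0,0]' --hand 1

```text
time: 17.1
tcp_pos: [0.4412, 0.0753, 0.0554]
eef_rot: [180.0, -0.0, 90.0]
wrist_force: [-0.5, -1.3, 3.6]
finger_gap: 0.607
gripper_force: 24.9
```

>>> arm_command --commands '[0,0,0.08,0,0,0,0,0,0.2,0,0,0,0,0,0.35,0,0,0,0,0,0.48,0,0,0,0.06,-0.025,0.55,0,0,0,0.18,-0.07,0.55,0,0,0,0.3,-0.12,0.55,0,0,0,0.42,-0.165,0.55,0,0,0,0.54,-0.21,0.55,0,0,0,0.62,-0.24,0.55,0,0,0]'

```text
time: 18.1
tcp_pos: [0.6285, 0.0024, 0.219]
eef_rot: [-179.9, 0.0, 90.0]
wrist_force: [0.5, -0.0, -2.6]
finger_gap: 0.604
gripper_force: 24.9
```

>>> arm_command --commands '[0.019,-0.008,0,0,0,0,0.019,-0.008,-0.05,0,0,0,0.019,-0.008,-0.15,0,0,0,0.019,-0.008,-0.25,0,0,0,0.019,-0.008,-0.35,0,0,0,0.019,-0.008,-0.42,0,0,0,0.019,-0.008,-0.45,0,0,0,0.019,-0.008,-0.465,0,0,0,0.019,-0.008,-0.465,0,0,0,0.019,-0.008,-0.465,0,0,0]'

```text
time: 19.1
tcp_pos: [0.6331, 0.001, 0.0819]
eef_rot: [179.9, 0.0, 90.0]
wrist_force: [-0.6, 0.4, -1.3]
finger_gap: 0.6
gripper_force: 24.9
```

>>> arm_command --commands '[0,0,-0.004,0,0,0,0,0,-0.008,0,0,0,0,0,-0.011,0,0,0,0,0,-0.013,0,0,0,0,0,-0.013,0,0,0,0,0,-0.013,0,0,0]'

```text
time: 19.7
tcp_pos: [0.6329, 0.0009, 0.0774]
eef_rot: [180.0, 0.0, 90.0]
wrist_force: [-3.4, -0.5, 4.2]
finger_gap: 0.602
gripper_force: 24.9
```

>>> arm_command --commands '[0,0,0,0,0,0,0,0,0,0,0,0,0,0,0,0,0,0,0,0,0,0,0,0,0,0,0,0,0,0]' --hand -1

```text
time: 20.2
tcp_pos: [0.6328, 0.0009, 0.0768]
eef_rot: [-180.0, 0.0, 90.0]
wrist_force: [0.5, 0.2, 0.8]
finger_gap: 0.983
gripper_force: 0.0
```

>>> arm_command --commands '[0,0,0.05,0,0,0,0,0,0.15,0,0,0,0,0,0.3,0,0,0,0,0,0.42,0,0,0,0,0,0.478,0,0,0,0,0,0.478,0,0,0]'

```text
time: 20.8
tcp_pos: [0.6337, 0.0009, 0.2243]
eef_rot: [179.7, 0.0, 90.0]
wrist_force: [0.0, -0.5, -0.7]
finger_gap: 1.005
gripper_force: 0.0
```

>>> arm_command --commands '[-0.12,-0.07,0,0,0,0,-0.25,-0.15,0,0,0,0,-0.38,-0.225,0,0,0,0,-0.5,-0.295,0,0,0,0,-0.58,-0.34,0,0,0,0,-0.621,-0.366,-0.03,0,0,0,-0.621,-0.366,-0.12,0,0,0,-0.621,-0.366,-0.2,0,0,0,-0.621,-0.366,-0.2,0,0,0,-0.621,-0.366,-0.2,0,0,0]'

```text
time: 21.8
tcp_pos: [0.4464, -0.1088, 0.1604]
eef_rot: [-179.9, -0.0, 90.0]
wrist_force: [0.4, 0.7, 0.2]
finger_gap: 1.001
gripper_force: 0.0
```

>>> arm_command --commands '[0,0,-0.08,0,0,0,0,0,-0.16,0,0,0,0,0,-0.23,0,0,0,0,0,-0.29,0,0,0,0,0,-0.317,0,0,0,0,0,-0.317,0,0,0,0,0,-0.317,0,0,0]'

```text
time: 22.5
tcp_pos: [0.4471, -0.109, 0.0662]
eef_rot: [179.9, 0.0, 90.0]
wrist_force: [0.0, -0.3, -0.1]
finger_gap: 1.001
gripper_force: 0.0
```

>>> arm_command --commands '[0,0,0,0,0,0,0,0,0,0,0,0,0,0,0,0,0,0,0,0,0,0,0,0,0,0,0,0,0,0,0,0,0,0,0,0,0,0,0,0,0,0,0,0,0,0,0,0]' --hand 1

```text
time: 23.3
tcp_pos: [0.4465, -0.1089, 0.0653]
eef_rot: [180.0, 0.0, 90.0]
wrist_force: [-1.5, 1.2, 5.9]
finger_gap: 0.686
gripper_force: 24.9
```

>>> arm_command --commands '[0,0,0.08,0,0,0,0,0,0.2,0,0,0,0,0,0.35,0,0,0,0,0,0.48,0,0,0,0.06,0.004,0.55,0,0,0,0.18,0.013,0.55,0,0,0,0.3,0.021,0.55,0,0,0,0.42,0.03,0.55,0,0,0,0.54,0.038,0.55,0,0,0,0.62,0.044,0.55,0,0,0]'

```text
time: 24.3
tcp_pos: [0.634, -0.0953, 0.2288]
eef_rot: [-179.9, -0.0, 90.0]
wrist_force: [-1.4, -0.6, -3.0]
finger_gap: 0.687
gripper_force: 24.9
```

>>> arm_command --commands '[0.04,0.003,0,0,0,0,0.04,0.003,-0.05,0,0,0,0.04,0.003,-0.15,0,0,0,0.04,0.003,-0.25,0,0,0,0.04,0.003,-0.35,0,0,0,0.04,0.003,-0.42,0,0,0,0.04,0.003,-0.45,0,0,0,0.04,0.003,-0.465,0,0,0,0.04,0.003,-0.465,0,0,0,0.04,0.003,-0.465,0,0,0]'

```text
time: 25.3
tcp_pos: [0.6448, -0.0949, 0.0917]
eef_rot: [179.9, 0.0, 90.0]
wrist_force: [0.4, 0.1, -3.4]
finger_gap: 0.685
gripper_force: 24.9
```

>>> arm_command --commands '[0,0,-0.004,0,0,0,0,0,-0.008,0,0,0,0,0,-0.011,0,0,0,0,0,-0.013,0,0,0,0,0,-0.013,0,0,0,0,0,-0.013,0,0,0]'

```text
time: 25.9
tcp_pos: [0.6446, -0.0948, 0.0874]
eef_rot: [180.0, 0.0, 90.0]
wrist_force: [-3.4, 0.8, 5.4]
finger_gap: 0.681
gripper_force: 24.9
```

>>> arm_command --commands '[0,0,0,0,0,0,0,0,0,0,0,0,0,0,0,0,0,0,0,0,0,0,0,0,0,0,0,0,0,0]' --hand -1

```text
time: 26.4
tcp_pos: [0.6445, -0.0948, 0.0867]
eef_rot: [-180.0, 0.0, 90.0]
wrist_force: [-0.9, 0.1, -0.4]
finger_gap: 1.002
gripper_force: 0.0
```

>>> arm_command --commands '[0,0,0.05,0,0,0,0,0,0.15,0,0,0,0,0,0.3,0,0,0,0,0,0.45,0,0,0,-0.15,-0.1,0.5,0,0,0,-0.3,-0.2,0.5,0,0,0,-0.45,-0.3,0.5,0,0,0,-0.6,-0.35,0.5,0,0,0,-0.7,-0.4,0.5,0,0,0,-0.7,-0.4,0.5,0,0,0]'

```text
time: 27.4
tcp_pos: [0.4315, -0.2163, 0.2384]
eef_rot: [179.9, 0.1, 89.8]
wrist_force: [-0.1, -0.2, -1.2]
finger_gap: 0.997
gripper_force: 0.0
```

Run:
```python
from h import *
measure(("scene","top"),[('a',(.6286,.1833),.022),('b',(.6323,.088),.022),('c',(.6328,.001),.022),('d',(.6445,-.0949),.022)])
p=ctrl.capture("scene"); cv2.imwrite("pics/end.png",p["pixels"]); print(ctrl.get_obs()["wrist_force"])
```

```text
scene a [0.6291 0.1831] 0.144
scene b [0.6338 0.0897] 0.074
scene c [0.6329 0.002 ] 0.071
scene d [ 0.6443 -0.0945] 0.054
top a [0.6281 0.1819] 0.062
top b [0.6318 0.0885] 0.064
top c [0.6322 0.0007] 0.036
top d [ 0.6441 -0.0946] 0.072
[ 0.4183975  -0.56868689 -0.94380402]
```

View pics/end.png

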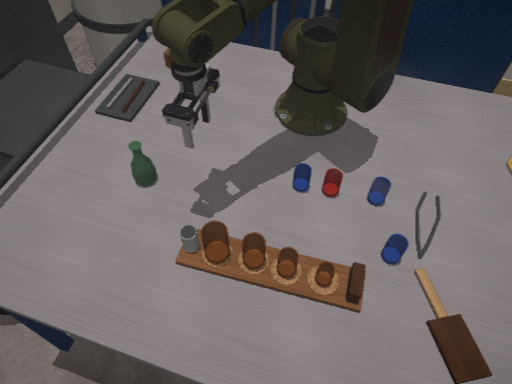

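The four amber tumblers stand on the pads in order: a at (324,274) beside the block, then b (287,264), c (253,250) and d (216,242) beside the can. The vase at (143,166) and the look-alikes have not moved, and the arm is clear.

```bash
python3 -c "
from bench import ctrl
print(ctrl.job_done())"
```

```text
the job is handed in; nothing more can be done
None
```

The job is handed in: tumblers a, b, c and d stand upright in order from the block to the can, each within about 2 mm of its pad's centre by camera, and the vase and look-alikes were left untouched.

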